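Lock the bangle showcase in the gift shop

ROBOT

A 6-joint arm with a two-finger parallel gripper is mounted at the origin on the work surface. World frame = base frame: x ahead of the robot, y to its left, z up, the work surface at z = 0. Lengths are in m, angles in degrees, forces in N, time in s.
With the tool pointing down it reaches from about 0.25 to 0.725 m from the base axis. Payload 9.7 kg.
Tool frame: the origin (TCP) lies at the very end of the fingers, on their centre line; the grasp point (between the pads) lies 19 mm behind it; z points along the fingers, y is the line along which they close (so a half turn about z gives the same grasp; the last joint's range is limited). The gripper opens to 85 mm and grips with 20 to 120 N. Pads are 22 mm wide; open, the fingers measure 114 mm over their backs; the gripper's body (76 mm by 85 mm) begins 54 mm behind the grasp point. The pads swing forward as they close: fully open they stand 13 mm farther back than shut.
Start: joints at [-67.036, 4.979, 10.078, 95.1, 0, 90], TCP at [0.215, -0.506, 0.199] pointing down, gripper open.
Joint ranges: [-179.16, 179.16], [-48.56, 103.87], [-65.8, 70.77], [-126.05, 130.52], [-82.76, 87.17], [-180, 180]. Speed limits (degrees/s): [127.2, 127.2, 147.25, 180, 180, 180].

INTERFACE

Orientations are given as [roll, pitch, yaw] about the fixed x, y, z axes, in that order (R = Rz(yaw) Ry(pitch) Rx(roll)).
In Python, from workcell import bot gives the robot as it stands.
- The arm moves only by the tool arm_command, never from a script. Its argument "series" is a list of rows, each a list of 4 numbers: the shift along the tool's x, y, z in m, then the turn about the tool's z in rad. A call has exactly 5 rows; each row is the pose to reach, as a shift and turn from the pose commanded when the call began, along the tool's axes at that moment; what a row does not reach only later rows make up. A row lasts 1/10 s, in which the tool goes at most 50 mm and 8.59 degrees, less where a joint would pass 70% of its speed; a pose out of reach is approached as far as the arm can. A call with a gripper value outside its range is refused whole. "hand" is the finger opening in m, from 0 to 0.0854, set as the call begins (left out, the last holds). The fingers move at their own pace and stop on an object; "grip_force" is the grip in N (left out, the last holds). Time passes only in rows, so rows that repeat a pose let the fingers close, or fill a call up. It gives the time, the measured TCP pose, the force, the opening and the grip force at its end, in the units of the state.
- bot.get_obs(): the state, without advancing time (a new reading comes with each control period).
- bot.camera(name): name is "side" or "top"; returns a dict with "color" (420x560x3 uint8, blue, green, red), "camera_matrix" (3x3 intrinsics, pixels), "xyz" and "orientation" of the camera in the world. Camera axes: x right, y up, looking along -z (the intrinsics and any distortion apply to the point x, -y, -z); pixel columns grow to the right and rows downward; lengths in m; the calibration is good to about 2 mm. A picture is of the moment at which its call begins. There is no depth.
- bot.job_done(): hands the job in; it is judged then, once.
Trained networks look in the newest picture that a camera, given by its name, has taken for a name from the list of things; names that differ only in an ending like _2 or _b are one class to them, and where a whole thing is asked for, a point or a joint stands for the part that bears it (a point fixed in the world has none). Each returns a list of dicts, best first, with "confidence" (0 to 1); they miss things now and then, are a little off and sometimes report something else, mostly with a low value. They report only what shows in the picture. A call takes as long as a camera call.
- bot.find_in(camera, target): "location" ([column, row] in pixels, amid what is visible of it).
- bot.mark_of(camera, target): "location" ([column, row] in pixels: a listed point, or the origin of a listed thing).
The state is a dict: "time": time; "q": joint angles; "qd": joint speeds; "joint_efforts": joint torques, N m; "ee_pos": TCP position; "tcp_rot": TCP orientation; "wrist_force": force on the tool from outside, world axes, zero at the start; "torque": the same for the moment, N m; "opening": finger opening in m; "grasp_force": force on a finger pad.
Only numpy, scipy, OpenCV 4.12 (cv2) and the standard library are available. Lean on these libraries where they do the work, as an engineer would, in place of code of your own. Each camera call takes 0.05 s, during which the arm holds its last target. There are 200 camera calls.

TASK

Two small closed but unlocked showcases stand on the shop's marble table, each with a brass press-and-turn knob: one holds a single large bangle, the other rows of finger rings. Lock the bangle's case: press its knob fully down against the spring, turn it clockwise (seen from above) until it stops while keeping it down, then let it spring back up and leave it there. Do not turn the ring case's knob.

Things in the scene. Friction and masses are not known exactly. Their poses are not given: they have to be found in the camera images.
- bangle_grip (a point): On the axis of the lock knob of the case with one gold bangle (hoop 82 mm across, flat under a clear pane). The knob is an upright brass bar 44 mm long, 14 thick, 32 tall on a brass disc 48 mm across that moves with it. The point lies 20 mm above the disc's top, 12 below the bar's top, 97 above the table when up. x runs along the bar, y across its thickness, z up; the frame turns with it.
- bangle_press (a joint): How far that knob is pressed down (m): 0 up, 0.006 fully down. The spring resists with 4 N at first, 8.5 N fully down, and lifts the knob when let go. It stands on the wooden block, 66 x 130 mm and 55 high, at the robot's end of the fixed case (200 x 130 mm overall); 16 mm of air from block to disc hold only a dark collar 44 mm across, 9 high.
- bangle_knob (a joint): Turn of that knob (rad), growing clockwise seen from above: 0 to 0.15 at the start (bar along the case: unlocked), 1.4 at the end stop (locked, 80 degrees). It turns easily (0.03 N m), but only while pressed nearly fully down (over 4.5 mm): an inner gate blocks it between about 0.25 and 1.05 when up, and holds it down if let go between these.
- ring_knob (a joint): Turn of the like knob on the other case, which holds nine small upright finger rings (rad, growing clockwise, near 0 at the start). To be left as it is.

How it is judged:
By the outcome, as a careful person would: the job done as asked, in the order asked, and still so for the second after the job is handed in, with the robot touching nothing.
It also fails if it takes over 38 s, if anything falls off the work surface, if the arm or the gripper's body presses on something with over 40 N, if the wrist force passes 120 N, or if a joint passes its speed limit or range.

## Working session

There is one attempt and no reset: what is moved stays moved. The work goes in short steps, Python scripts to look and compute and a tool call to move; the robot and the scene stay as the last step left them, time stands still between calls to the robot, and variables do not carry over. Pictures are saved under pics/ and viewed, at most 10 in all, crops included, and the job is handed in when it is done.

Besides the shell and the picture viewer there is one more tool, called after "Emit:" as name(argument=value, ...), one argument or row to a line, values as JSON. arm_command: Moves the arm, as the interface text tells. Its arguments: {"type":"object","properties":{"series":{"type":"array"},"hand":{"type":"number"},"grip_force":{"type":"number"}},"required":["series"]}

```bash
mkdir -p pics; python3 - <<'E'
from workcell import bot
import cv2
for n in("top","side"):
    c=bot.camera(n); cv2.imwrite(f"pics/{n}0.png",c["color"])
    print(n,c["camera_matrix"],c["xyz"],c["orientation"],[k for k in c])
    for t in("bangle_grip","bangle_knob","ring_knob"):
        print(t,bot.mark_of(n,t)[:3],bot.find_in(n,t)[:3])
print(bot.get_obs())
E
```

```text
top [[414.63095219   0.         277.22473378]
 [  0.         414.63095219 204.44891989]
 [  0.           0.           1.        ]] [ 0.42117222 -0.00338388  0.79117935] [ 11.25019275   0.98366816 -91.70333119] ['color', 'camera_matrix', 'xyz', 'orientation']
bangle_grip [{'location': [167.8, 199.1], 'confidence': 0.63}] [{'location': [172.7, 200.0], 'confidence': 0.67}]Traceback (most recent call last):
  File "<stdin>", line 7, in <module>
ValueError: it knows: bangle_grip
```

View pics/top0.png

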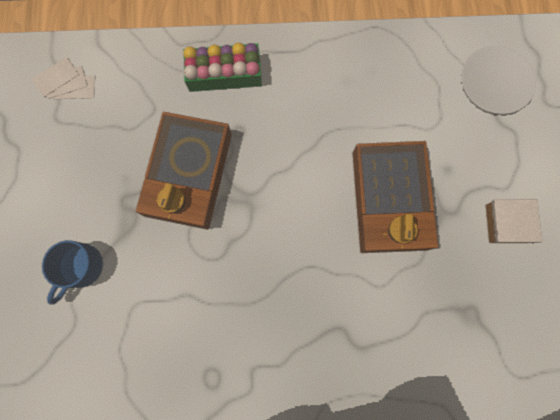

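```bash
cat > h.py <<'E'
from workcell import bot
import cv2, numpy as np
from scipy.spatial.transform import Rotation as R
def plane(c,uv,z):
    K=c["camera_matrix"]; p=np.linalg.solve(K,[*uv,1]); d=R.from_euler("xyz",c["orientation"],degrees=True).apply([p[0],-p[1],-p[2]])
    o=np.array(c["xyz"]); return o+d*(z-o[2])/d[2]
def proj(c,P):
    v=R.from_euler("xyz",c["orientation"],degrees=True).inv().apply(np.array(P)-c["xyz"])
    v=v*[1,-1,-1]; q=c["camera_matrix"]@v; return q[:2]/q[2]
E
python3 - <<'E'
from h import *
c=bot.camera("side"); cv2.imwrite("pics/side0.png",c["color"])
print(c["xyz"],c["orientation"],c["camera_matrix"][0])
for n in ("side","top"):
    c=bot.camera(n)
    for f in (bot.mark_of,bot.find_in):
        for r in f(n,"bangle_grip"): print(n,f.__name__,r,plane(c,r["location"],.097))
print(bot.get_obs())
E
```

```text
[0.42181114 0.63824582 0.49527569] [  59.72481401   -0.45170508 -167.93843324] [448.39770255   0.         284.67022104]
side call {'location': [236.1, 286.4], 'confidence': 0.79} [0.57956568 0.19688602 0.097     ]
side call {'location': [236.1, 292.1], 'confidence': 0.65} [0.57614895 0.20778636 0.097     ]
top call {'location': [164.8, 197.1], 'confidence': 0.77} [0.57887687 0.19750433 0.097     ]
top call {'location': [170.2, 196.5], 'confidence': 0.62} [0.57962266 0.18819168 0.097     ]
{'time': 0.5, 'q': array([-6.70373325e+01,  4.98146805e+00,  1.00769896e+01,  9.51005177e+01,
       -6.40332231e-04,  9.00007621e+01]), 'qd': array([ 0.02715202, -0.02257494, -0.13107229, -0.05385687, -0.0610052 ,
        0.05166966]), 'joint_efforts': array([ 6.20068968e-04, -5.19649422e+01,  4.64543152e+01,  1.87877304e-03,
       -2.02530975e-05, -9.36554983e-06]), 'ee_pos': array([ 0.21456188, -0.50640232,  0.19864852]), 'tcp_rot': array([-1.79995004e+02,  6.40398687e-04,  2.29619055e+01]), 'wrist_force': array([-1.01926362e+00, -1.54636462e-01, -5.33281207e-04]), 'torque': array([-0.0173744 ,  0.01097356,  0.0106455 ]), 'grasp_force': 0.0, 'opening': 0.08545451984785665}
```

The top view shows the bangle case on the left, with its knob at about (170,198). The ring case is on the right, with its knob at (404,229). Next I'll zoom in for the bar direction and to check the point.

```bash
python3 - <<'E'
from h import *
a=bot.camera("top"); b=bot.camera("side")
def crop(im,u,v): return cv2.resize(im[v-50:v+50,u-65:u+65],None,fx=6,fy=6,interpolation=cv2.INTER_CUBIC)[:,:,:]
ca=cv2.resize(a["color"][150:250,120:250],(390,300),interpolation=cv2.INTER_CUBIC)
im=np.hstack([crop(a["color"],175,190)[:, :780][150:600-0,:]])
A=cv2.resize(a["color"][170:240,130:230],(800,560),interpolation=cv2.INTER_CUBIC)
B=cv2.resize(b["color"][230:340,170:300],(709,600),interpolation=cv2.INTER_CUBIC)
cv2.imwrite("pics/a.png",A);cv2.imwrite("pics/b.png",B)
# case edges from top picture: block/case corners on z plane .055
for uv in ((163,114),(230,123),(137,212),(208,228)): print(plane(a,uv,.055))
for n,c in(("top",a),("side",b)):
    print(n,[proj(c,p) for p in((.579,.197,.097),(.579,.197,.109))])
E
```

```text
[0.75049618 0.21688357 0.055     ]
[0.72762491 0.08936623 0.055     ]
[0.5624109  0.25968146 0.055     ]
[0.52896617 0.13042391 0.055     ]
top [array([165.09356663, 197.02056076]), array([163.09233796, 195.51356031])]
side [array([236.47873382, 286.51556314]), array([236.06040183, 279.54115926])]
```

View pics/a.png

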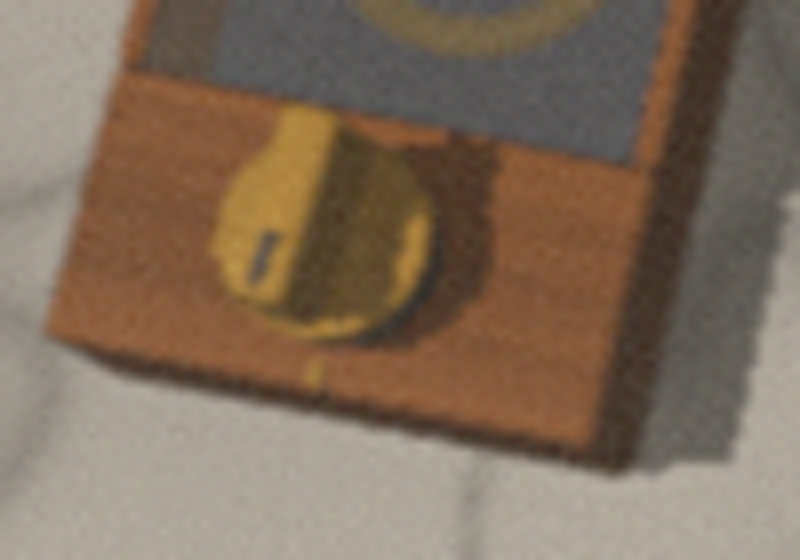

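View pics/b.png

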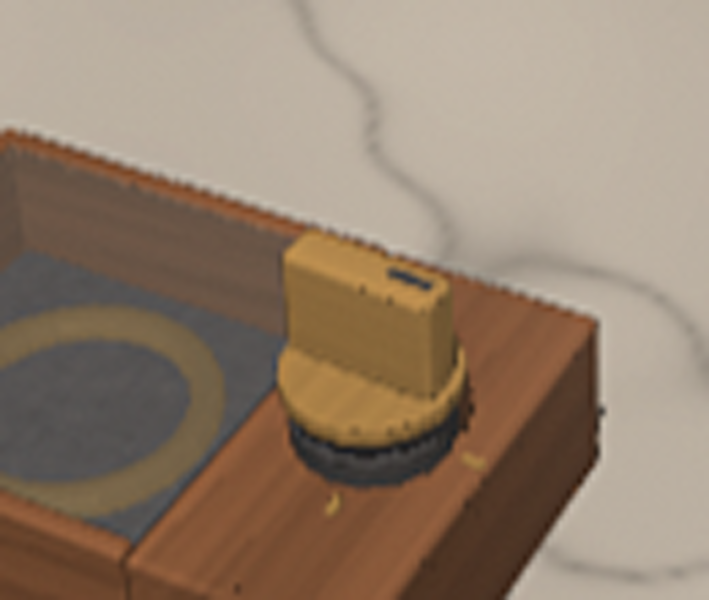

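The crops show the bar's top face centred near (165.5,196) in the top view and (237.7,278.8) in the side view. The bar runs along the case. Now I'll compute its position and angle.

```bash
python3 - <<'E'
from h import *
a=bot.camera("top"); b=bot.camera("side")
print(plane(a,(165.5,196.0),.109),plane(b,(237.7,278.8),.109))
def ang(c,p,q):
    d=plane(c,p,.109)-plane(c,q,.109); return np.degrees(np.arctan2(d[1],d[0])),np.linalg.norm(d)
t=lambda u,v:(130+u/8,170+v/8)
s=lambda u,v:(170+u/5.454,230+v/5.454)
print(ang(a,t(335,120),t(290,310)),ang(b,s(305,235),s(450,275)),ang(b,s(287,255),s(435,298)))
o=bot.get_obs(); T=np.array([.5785,.195,.15]); 
print(R.from_euler("xyz",o["tcp_rot"],degrees=True).inv().apply(T-o["ee_pos"]))
E
```

```text
[0.57801846 0.19288624 0.109     ] [0.57733001 0.19506612 0.109     ]
(np.float64(-11.992499812585091), np.float64(0.04175741839395506)) (np.float64(-9.973240321972645), np.float64(0.03981214029884412)) (np.float64(-10.728769163028902), np.float64(0.040536583854507445))
[ 0.60871821 -0.50381952  0.04871982]
```

Emit:
arm_command(
  series=[
    [0.038,-0.031,0,0.05],
    [0.076,-0.063,0,0.1],
    [0.114,-0.094,0,0.15],
    [0.152,-0.126,0,0.2],
    [0.19,-0.157,0,0.2],
  ],
  hand=0.0854,
)

```text
time: 1.2
ee_pos: [0.3286, -0.286, 0.1989]
tcp_rot: [180.0, -0.0, 11.4]
wrist_force: [0.8, -1.0, 0.0]
opening: 0.0853
grasp_force: 0.0
```

```bash
cat > rel.py <<'E'
from h import *
import sys
o=bot.get_obs(); T=np.array(list(map(float,sys.argv[1:4]))); y=float(sys.argv[4])
print(o["time"],o["q"].round(1),o["ee_pos"].round(4),o["tcp_rot"].round(1),o["wrist_force"].round(1),o["opening"],o["grasp_force"])
print(R.from_euler("xyz",o["tcp_rot"],degrees=True).inv().apply(T-o["ee_pos"]).round(4),np.radians(o["tcp_rot"][2]-y).round(3))
E
python3 rel.py .578 .195 .199 -11.5
```

```text
1.2 [-41.  -10.6  -4.9  95.7   0.  127.6] [ 0.3286 -0.286   0.1989] [180.   -0.   11.4] [ 0.8 -1.   0. ] 0.08528861300882866 0.0
[ 3.393e-01 -4.224e-01 -2.000e-04] 0.399
```

Emit:
arm_command(
  series=[
    [0.025,-0.03,0,-0.14],
    [0.05,-0.06,0,-0.28],
    [0.075,-0.09,0,-0.42],
    [0.1,-0.12,0,-0.56],
    [0.125,-0.15,0,-0.7],
  ],
)

```text
time: 1.7
ee_pos: [0.4214, -0.1142, 0.199]
tcp_rot: [180.0, -0.0, 51.9]
wrist_force: [0.9, -0.2, 0.2]
opening: 0.0851
grasp_force: 0.0
```

```bash
python3 rel.py .578 .195 .199 168.5
```

```text
1.7 [-15.2 -10.5  -4.7  95.7  -0.  112.9] [ 0.4214 -0.1142  0.199 ] [180.   -0.   51.9] [ 0.9 -0.2  0.2] 0.08508811807065933 0.0
[ 0.3401 -0.0673 -0.    ] -2.034
```

Emit:
arm_command(
  series=[
    [0.05,-0.01,0,-0.14],
    [0.1,-0.02,0,-0.28],
    [0.145,-0.03,0,-0.42],
    [0.185,-0.038,0,-0.56],
    [0.22,-0.045,0,-0.7],
  ],
)

```text
time: 2.2
ee_pos: [0.5228, 0.0868, 0.1986]
tcp_rot: [180.0, -0.0, 92.1]
wrist_force: [0.4, -0.7, 0.3]
opening: 0.0853
grasp_force: 0.0
```

```bash
python3 rel.py .578 .195 .199 168.5
```

```text
2.2 [ 9.4  2.2  7.1 94.9  0.  97.3] [0.5228 0.0868 0.1986] [180.   -0.   92.1] [ 0.4 -0.7  0.3] 0.08534545951846971 0.0
[ 0.106   0.0592 -0.0004] -1.333
```

Emit:
arm_command(
  series=[
    [0.03,0.015,0,-0.14],
    [0.05,0.03,0,-0.28],
    [0.07,0.04,0,-0.42],
    [0.09,0.05,0,-0.56],
    [0.106,0.059,0,-0.7],
  ],
)

```text
time: 2.7
ee_pos: [0.5783, 0.1935, 0.1985]
tcp_rot: [-180.0, -0.0, 132.2]
wrist_force: [-0.4, -0.9, -0.1]
opening: 0.0851
grasp_force: 0.0
```

Emit:
arm_command(
  series=[
    [0,0,0,-0.14],
    [0,0,0,-0.28],
    [0,0,0,-0.42],
    [0,0,0,-0.56],
    [0,0,0,-0.63],
  ],
)

```text
time: 3.2
ee_pos: [0.578, 0.1923, 0.1986]
tcp_rot: [-180.0, -0.0, 168.2]
wrist_force: [0.4, -0.2, -0.2]
opening: 0.0855
grasp_force: 0.0
```

Emit:
arm_command(
  series=[
    [0,0,0,0],
    [0,0,0,0],
    [0,0,0,0],
    [0,0,0,0],
    [0,0,0,0],
  ],
)

```text
time: 3.7
ee_pos: [0.578, 0.1923, 0.1987]
tcp_rot: [180.0, 0.0, 167.9]
wrist_force: [-0.0, 0.3, 0.7]
opening: 0.0853
grasp_force: 0.0
```

```bash
python3 rel.py .578 .195 .199 168.5; python3 - <<'E'
from h import *
c=bot.camera("side"); print(bot.mark_of("side","bangle_grip"))
cv2.imwrite("pics/s1.png",cv2.resize(c["color"][150:340,130:370],(757,600),interpolation=cv2.INTER_CUBIC))
E
```

```text
3.7 [18.4 13.4 19.6 96.2  0.  30.5] [0.578  0.1923 0.1987] [180.    0.  167.9] [-0.   0.3  0.7] 0.08531182509060857 0.0
[ 0.0006  0.0026 -0.0003] -0.011
[{'location': [237.0, 287.6], 'confidence': 0.87}]
```

View pics/s1.png

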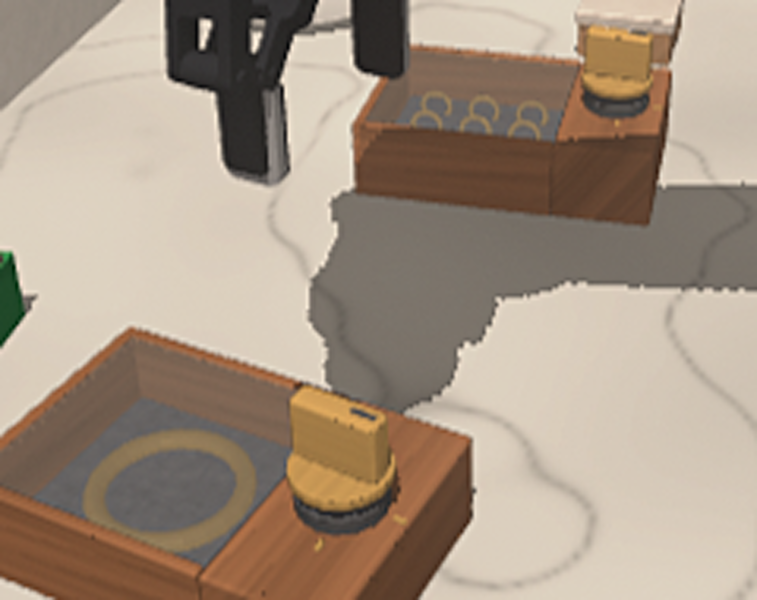

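The gripper is above the bangle knob, aligned and open. The knob is at about (237,287) in the side view. I'll descend.

Emit:
arm_command(
  series=[
    [0,0.0035,0.03,-0.01],
    [0,0.0035,0.06,-0.01],
    [0,0.0035,0.09,-0.01],
    [0,0.0035,0.105,-0.01],
    [0,0.0035,0.117,-0.01],
  ],
)

```text
time: 4.3
ee_pos: [0.5784, 0.1956, 0.0808]
tcp_rot: [-180.0, -0.0, 168.5]
wrist_force: [-0.3, -0.2, 1.0]
opening: 0.0858
grasp_force: 0.0
```

Emit:
arm_command(
  series=[
    [0,0,0,0],
    [0,0,0,0],
    [0,0,0,0],
    [0,0,0,0],
    [0,0,0,0],
  ],
  hand=0.03,
  grip_force=20,
)

```text
time: 4.8
ee_pos: [0.5791, 0.1958, 0.0824]
tcp_rot: [180.0, 0.1, 168.5]
wrist_force: [0.1, 0.1, 0.5]
opening: 0.0299
grasp_force: 0.0
```

```bash
python3 rel.py .578 .196 .081 168.5; python3 - <<'E'
from h import *
c=bot.camera("side"); d=bot.camera("top")
print(bot.mark_of("side","bangle_grip"))
A=cv2.resize(c["color"][225:335,165:305],(760,597),interpolation=cv2.INTER_CUBIC)
cv2.imwrite("pics/s2.png",A)
E
```

```text
4.8 [18.7 12.6  5.7 83.1 -0.  30.2] [0.5791 0.1958 0.0824] [1.800e+02 1.000e-01 1.685e+02] [0.1 0.1 0.5] 0.02993476584673309 0.0
[ 0.0011 -0.0001  0.0014] -0.0
[{'location': [236.3, 287.2], 'confidence': 0.59}]
```

View pics/s2.png

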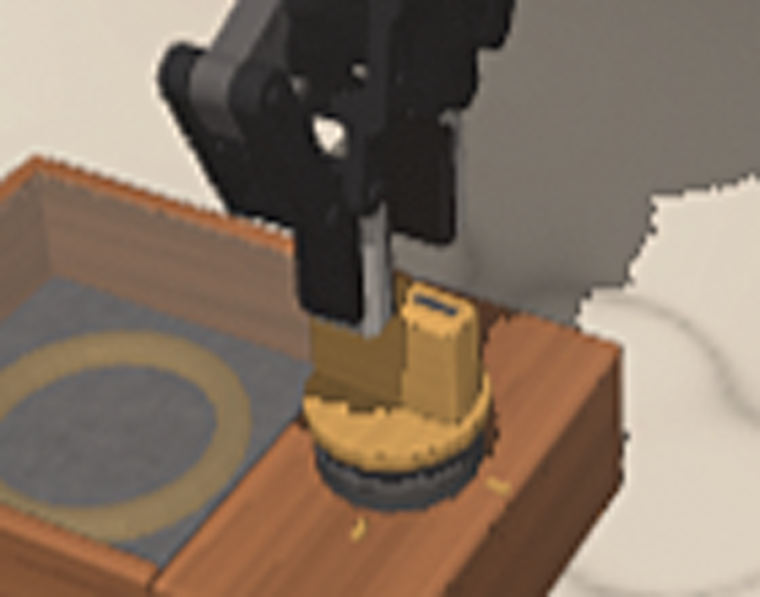

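```bash
python3 - <<'E'
from h import *
c=bot.camera("side"); o=bot.get_obs(); Rt=R.from_euler("xyz",o["tcp_rot"],degrees=True)
f=lambda P:((proj(c,P)-[165,225])*[760/140,597/110]).round(0)
for dz in(0,-.005,-.01,-.015):
  print(dz,[f(o["ee_pos"]+Rt.apply([x,.015,dz])) for x in(-.011,.011)])
kb=np.array([.578,.196,0]); B=R.from_euler("z",-11.5,degrees=True)
for z in(.077,.109): print(z,[f(kb+B.apply([x,y,z])) for x in(-.022,.022) for y in(-.007,.007)])
E
```

```text
0 [array([325., 403.]), array([403., 428.])]
-0.005 [array([324., 387.]), array([402., 412.])]
-0.01 [array([322., 372.]), array([401., 397.])]
-0.015 [array([321., 356.]), array([400., 381.])]
0.077 [array([487., 400.]), array([462., 436.]), array([334., 352.]), array([307., 386.])]
0.109 [array([484., 301.]), array([458., 336.]), array([327., 254.]), array([298., 287.])]
```

The side view puts the fingertip near (385,330) in the crop, well above where the TCP should project, at about (403,428). I'll check that against the earlier picture and the top view.

```bash
python3 - <<'E'
from h import *
c=bot.camera("side"); d=bot.camera("top"); o=bot.get_obs(); print(o["ee_pos"],o["opening"],o["time"])
f=lambda P:((proj(c,P)-[130,150])*3.155).round(0)
for dz in(0,-.013,-.025,-.04):
  print(dz,[f(np.array([.578,.1923,.1987])+R.from_euler("xyz",[180,0,167.9],degrees=True).apply([x,s*.0427,dz])) for s in(1,-1) for x in(-.011,.011)])
cv2.imwrite("pics/t2.png",cv2.resize(d["color"][130:250,100:260],(800,600),interpolation=cv2.INTER_CUBIC))
cv2.imwrite("pics/s3.png",c["color"])
E
```

```text
[0.57871607 0.19570553 0.08171901] 0.029751039331784263 5.1
0 [array([247., 272.]), array([298., 286.]), array([358., 167.]), array([405., 179.])]
-0.013 [array([244., 243.]), array([296., 257.]), array([357., 140.]), array([404., 151.])]
-0.025 [array([241., 215.]), array([294., 229.]), array([355., 115.]), array([403., 125.])]
-0.04 [array([238., 179.]), array([291., 193.]), array([354.,  82.]), array([403.,  92.])]
```

View pics/s3.png

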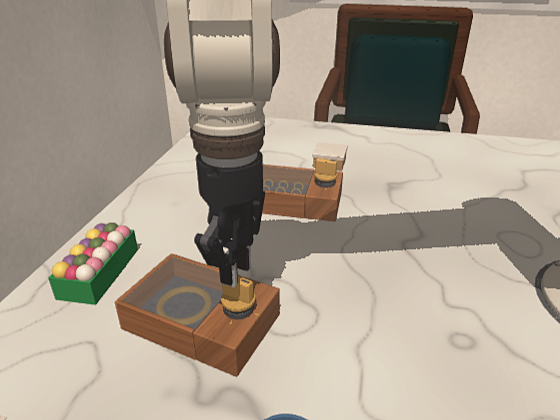

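The fingertips really do sit about 25 mm higher than the reported TCP suggests; they're level with the bar's top. I'll descend in small steps and watch the force.

Emit:
arm_command(
  series=[
    [0,0,0.004,0],
    [0,0,0.008,0],
    [0,0,0.012,0],
    [0,0,0.012,0],
    [0,0,0.012,0],
  ],
)

```text
time: 5.6
ee_pos: [0.5786, 0.1957, 0.0695]
tcp_rot: [-180.0, -0.0, 168.5]
wrist_force: [0.0, -0.6, 0.5]
opening: 0.03
grasp_force: 0.0
```

```bash
python3 rel.py .578 .196 .07 168.5;python3 - <<'E'
from h import *
c=bot.camera("side"); d=bot.camera("top")
print(bot.mark_of("side","bangle_grip"),bot.mark_of("top","bangle_grip"))
A=cv2.resize(c["color"][240:330,195:285],(500,500),interpolation=cv2.INTER_CUBIC)
B=cv2.resize(d["color"][150:235,125:210],(300,300),interpolation=cv2.INTER_CUBIC)
B=cv2.copyMakeBorder(B,0,200,0,0,cv2.BORDER_CONSTANT)
cv2.imwrite("pics/s4.png",np.hstack([A,B]))
E
```

```text
5.6 [18.7 12.7  4.5 81.8 -0.  30.2] [0.5786 0.1957 0.0695] [-180.    -0.   168.5] [ 0.  -0.6  0.5] 0.02998000079120374 0.0
[ 0.0007  0.0002 -0.0005] -0.0
[{'location': [234.9, 285.8], 'confidence': 0.82}] [{'location': [170.0, 194.7], 'confidence': 0.56}]
```

View pics/s4.png

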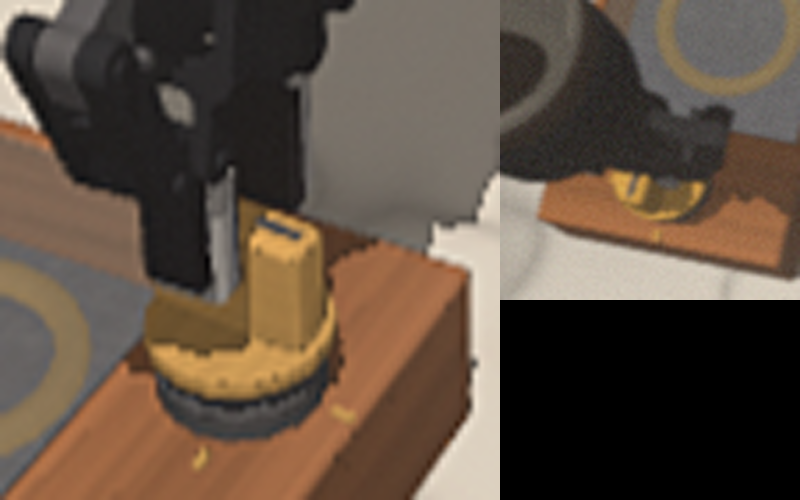

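The near fingertip is at about (235,300) in the crop, roughly 19 mm above the disc. Nothing is touching yet, so I'll go lower and close.

Emit:
arm_command(
  series=[
    [0.0015,0,0.004,0],
    [0.0015,0,0.008,0],
    [0.0015,0,0.012,0],
    [0.0015,0,0.013,0],
    [0.0015,0,0.013,0],
  ],
)

```text
time: 6.3
ee_pos: [0.5771, 0.196, 0.0563]
tcp_rot: [-180.0, -0.0, 168.5]
wrist_force: [1.0, -0.1, -0.3]
opening: 0.0297
grasp_force: 0.0
```

Emit:
arm_command(
  series=[
    [0,0,0,0],
    [0,0,0,0],
    [0,0,0,0],
    [0,0,0,0],
    [0,0,0,0],
  ],
  hand=0.0,
  grip_force=30,
)

```text
time: 6.8
ee_pos: [0.5772, 0.1943, 0.0571]
tcp_rot: [-179.8, 0.0, 168.4]
wrist_force: [-1.5, -9.8, 3.1]
opening: 0.013
grasp_force: 31.1
```

```bash
python3 rel.py .577 .196 .056 168.5;python3 - <<'E'
from h import *
c=bot.camera("side")
print(bot.get_obs()["torque"])
cv2.imwrite("pics/s5.png",cv2.resize(c["color"][240:330,195:285],(600,600),interpolation=cv2.INTER_CUBIC))
E
```

```text
6.8 [18.7 12.6  3.  80.4 -0.1 30.3] [0.5772 0.1943 0.0571] [-179.8    0.   168.4] [-1.5 -9.8  3.1] 0.012977008862911057 31.13221049308777
[0.0006 0.0016 0.0011] -0.002
[-1.67864222  0.40911017 -0.27678436]
```

View pics/s5.png

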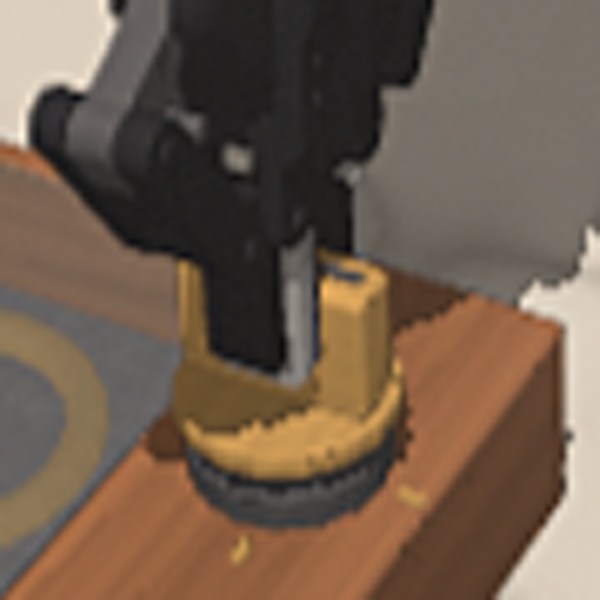

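Good grip: the opening is 13 mm on the bar, and the near tip is just above the disc. Next I'll centre in y to remove the 10 N side load, then press.

Emit:
arm_command(
  series=[
    [0,-0.001,0,0],
    [0,-0.002,0,0],
    [0,-0.002,0.002,0],
    [0,-0.002,0.004,0],
    [0,-0.002,0.006,0],
  ],
  grip_force=60,
)

```text
time: 7.35
ee_pos: [0.5772, 0.1941, 0.0512]
tcp_rot: [180.0, 0.1, 168.5]
wrist_force: [-1.5, -2.2, 8.0]
opening: 0.0127
grasp_force: 64.2
```

Emit:
arm_command(
  series=[
    [0,0,0.001,0],
    [0,0,0.002,0],
    [0,0,0.003,0],
    [0,0,0.003,0],
    [0,0,0.003,0],
  ],
)

```text
time: 7.85
ee_pos: [0.5776, 0.1942, 0.051]
tcp_rot: [179.9, 0.2, 168.5]
wrist_force: [-5.8, -4.7, 23.6]
opening: 0.0127
grasp_force: 66.6
```

It's fully down: 23.6 N at the stop after 6 mm of travel. Now I'll turn clockwise.

Emit:
arm_command(
  series=[
    [0.001,-0.001,0,0.1],
    [0.001,-0.001,0,0.2],
    [0.001,-0.001,0,0.3],
    [0.001,-0.001,0,0.4],
    [0.001,-0.001,0,0.5],
  ],
)

```text
time: 8.35
ee_pos: [0.578, 0.1947, 0.0511]
tcp_rot: [179.6, 0.2, 139.7]
wrist_force: [1.2, 1.2, 18.3]
opening: 0.0125
grasp_force: 65.3
```

```bash
python3 rel.py .577 .194 .051 168.5;python3 -c "
from h import *;print(bot.get_obs()['torque'])"
```

```text
8.35 [18.6 12.3  2.  79.3  0.  58.9] [0.578  0.1947 0.0511] [179.6   0.2 139.7] [ 1.2  1.2 18.3] 0.012495002466464844 65.2675473690033
[ 0.0003 -0.0011  0.0001] -0.503
[ 0.46017668 -0.31910978  0.06559224]
```

Emit:
arm_command(
  series=[
    [0,0,0,0.1],
    [0,0,0,0.2],
    [0,0,0,0.3],
    [0,0,0,0.4],
    [0,0,0,0.5],
  ],
)

```text
time: 8.85
ee_pos: [0.5787, 0.1949, 0.0511]
tcp_rot: [179.5, -0.0, 111.0]
wrist_force: [4.5, 2.8, 15.7]
opening: 0.0126
grasp_force: 65.0
```

Emit:
arm_command(
  series=[
    [0,0,0,0.07],
    [0,0,0,0.14],
    [0,0,0,0.21],
    [0,0,0,0.25],
    [0,0,0,0.25],
  ],
)

```text
time: 9.35
ee_pos: [0.5791, 0.1949, 0.0511]
tcp_rot: [179.5, -0.1, 96.8]
wrist_force: [6.8, 3.4, 14.8]
opening: 0.0126
grasp_force: 64.9
```

```bash
python3 rel.py .577 .194 .051 88.5;python3 -c "
from h import *;print(bot.get_obs()['torque'])"
```

```text
9.35 [ 18.6  12.4   2.   79.2   0.  101.7] [0.5791 0.1949 0.0511] [ 1.795e+02 -1.000e-01  9.680e+01] [ 6.8  3.4 14.8] 0.012571672754164095 64.85388994216919
[-0.0006 -0.0022  0.0001] 0.146
[ 0.51835486 -1.58768743  0.00399127]
```

Emit:
arm_command(
  series=[
    [0,0.001,0.0005,0.04],
    [0,0.001,0.0005,0.08],
    [0,0.001,0.0005,0.12],
    [0,0.001,0.0005,0.16],
    [0,0.001,0.0005,0.16],
  ],
)

```text
time: 9.85
ee_pos: [0.5796, 0.1948, 0.0511]
tcp_rot: [179.5, -0.2, 87.7]
wrist_force: [2.8, 2.2, 20.2]
opening: 0.0123
grasp_force: 65.6
```

```bash
python3 rel.py .577 .194 .051 88.5;python3 -c "
from h import *;print(bot.get_obs()['torque'])"
```

```text
9.85 [ 18.6  12.5   2.2  79.2   0.  110.9] [0.5796 0.1948 0.0511] [179.5  -0.2  87.7] [ 2.8  2.2 20.2] 0.012340971787473209 65.56645631790161
[-0.001  -0.0026  0.    ] -0.014
[ 0.29237942 -0.70085351 -0.03046785]
```

Emit:
arm_command(
  series=[
    [0,0,0,0.02],
    [0,0,0,0.04],
    [0,0,0,0.06],
    [0,0,0,0.06],
    [0,0,0,0.06],
  ],
)

```text
time: 10.35
ee_pos: [0.5793, 0.1945, 0.0509]
tcp_rot: [179.6, -0.2, 84.4]
wrist_force: [1.6, -0.2, 20.5]
opening: 0.0124
grasp_force: 66.3
```

```bash
python3 rel.py .577 .194 .051 88.5;python3 -c "
from h import *;print(bot.get_obs()['torque'])"
```

```text
10.35 [ 18.6  12.5   2.1  79.2  -0.  114.2] [0.5793 0.1945 0.0509] [179.6  -0.2  84.4] [ 1.6 -0.2 20.5] 0.0123549473602983 66.30040168762207
[-0.0007 -0.0022 -0.0001] -0.072
[-0.20334679 -0.40692512  0.5266815 ]
```

The torque has risen to 0.53 N m, so the knob is at its end stop. I'll let it rise, then release.

Emit:
arm_command(
  series=[
    [0,0,-0.002,0],
    [0,0,-0.004,0],
    [0,0,-0.006,0],
    [0,0,-0.008,0],
    [0,0,-0.009,0],
  ],
)

```text
time: 10.85
ee_pos: [0.5789, 0.1943, 0.0572]
tcp_rot: [179.7, -0.1, 84.3]
wrist_force: [9.1, 2.4, -2.8]
opening: 0.0126
grasp_force: 63.2
```

Emit:
arm_command(
  series=[
    [0,0,0,0],
    [0,0,0,0],
    [0,0,0,0],
    [0,0,0,0],
    [0,0,0,0],
  ],
  hand=0.035,
)

```text
time: 11.35
ee_pos: [0.5765, 0.1934, 0.056]
tcp_rot: [-180.0, 0.0, 84.3]
wrist_force: [0.5, -0.5, 0.0]
opening: 0.0355
grasp_force: 0.0
```

Emit:
arm_command(
  series=[
    [0,0,-0.02,0],
    [0,0,-0.05,0],
    [0,0,-0.09,0],
    [0,0,-0.13,0],
    [0,0,-0.15,0],
  ],
)

```text
time: 11.85
ee_pos: [0.5772, 0.1936, 0.2101]
tcp_rot: [179.8, -0.1, 84.3]
wrist_force: [0.3, 0.5, 0.2]
opening: 0.0347
grasp_force: 0.0
```

```bash
python3 rel.py .577 .194 .051 88.5;python3 - <<'E'
from h import *
c=bot.camera("side"); print(bot.mark_of("side","bangle_grip"))
cv2.imwrite("pics/s6.png",cv2.resize(c["color"][150:340,130:370],(757,600),interpolation=cv2.INTER_CUBIC))
E
```

```text
11.85 [ 18.5  13.4  20.9  97.2  -0.  114.3] [0.5772 0.1936 0.2101] [ 1.798e+02 -1.000e-01  8.430e+01] [0.3 0.5 0.2] 0.03470403894671465 0.0
[ 1.000e-04 -9.000e-04  1.591e-01] -0.074
[{'location': [235.7, 287.2], 'confidence': 0.95}]
```

View pics/s6.png

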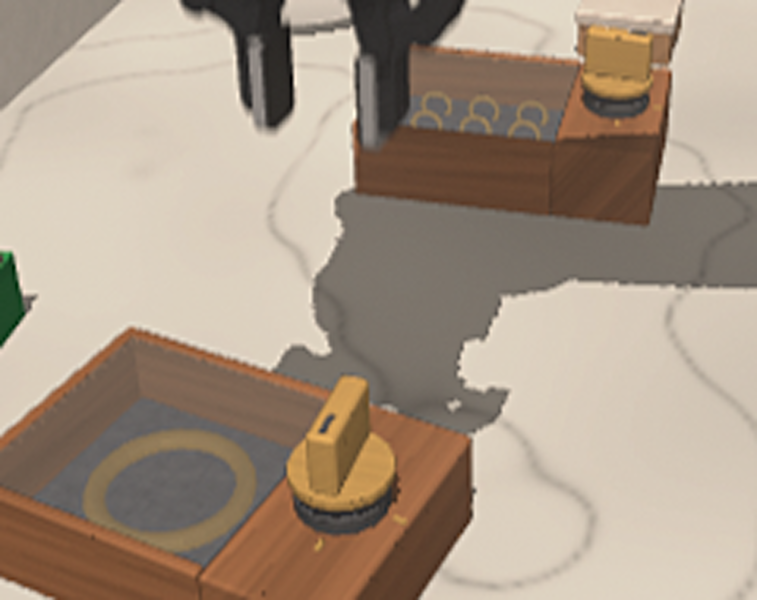

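The knob now lies across the case, sprung up and turned about 80° clockwise, with its slot end near (325,422). The gripper is clear and the ring knob hasn't moved.

```bash
python3 -c "
from workcell import bot;print(bot.job_done())"
```

```text
the job is handed in; nothing more can be done
None
```

The bangle case is locked: I pressed its knob fully down, turned it clockwise to the end stop and let it spring back up. The ring case's knob was never touched, and I handed the job in with the gripper clear, about 12 s into the 38 s limit.

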